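# Transfer a row of vials to another rack in reverse order

## Robot

A 6-joint arm with a two-finger parallel gripper is mounted at the origin on a cart in front of the work surface, level with it; the furniture and walls round the work are solid. World frame = base frame: x ahead of the robot, y to its left, z up, the work surface at z = 0. Lengths are in m, angles in rad, forces in N, time in s.
With the tool pointing down it reaches from about 0.4 to 0.825 m from the base axis. Payload 7 kg.
Tool frame: the origin (TCP) lies on the centre line of the jaws, within the pads' length; the fingertips stand 17 mm ahead of it and the grasp point (between the pads) lies 2 mm behind it (ctrl.tcp_to_tips is the distance from the TCP to the fingertips, in m); z points along the fingers, y is the line along which they close (so a half turn about z gives the same grasp; the last joint's range is limited). The gripper opens to 85 mm and grips with 20 to 120 N. Pads are 22 mm wide; open, the fingers measure 114 mm over their backs; the gripper's body (76 mm by 85 mm) begins 54 mm behind the grasp point. The pads swing forward as they close: fully open they stand 13 mm farther back than shut.
Start: joints at [-1.007, 0.359, 0.012, 0, -1.224, -0.288], TCP at [0.184, -0.649, 0.22] pointing down, gripper open.
Joint ranges: [-3.07, 3.07], [-1.43, 2.12], [-1.02, 1.25], [-3.03, 1.67], [-3.05, -0], [-3.03, 3.03]. Speed limits (rad/s): [2.39, 2.39, 3.01, 3.14, 3.14, 3.14].

## Interface

Orientations are given as a unit quaternion [x, y, z, w].
In Python, from plant import read_state, eyes, order, ctrl gives the robot as it stands.
- The arm moves only by the tool play_rows, never from a script. Its argument "deltas" is one flat list of numbers, 6 for each row, row after row: the shift along the tool's x, y, z in mm, then the turn, a rotation vector about the tool's x, y, z in degrees. In form: [tx, ty, tz, rx, ry, rz, tx, ty, tz, rx, ry, rz, ...]. A call has exactly 8 rows; each row shifts and turns the commanded pose from where the row before left it, along the tool's axes as they then stand; what a row does not reach is not made up. A row lasts 1/12 s, in which the tool goes at most 41.7 mm and 7.16 degrees, less where a joint would pass 70% of its speed; a pose out of reach is approached as far as the arm can. A call is refused whole if a number of a shift passes 41.7 or a number of a turn 7.16, either way. A call with a gripper value outside its range is refused whole. "fingers" is the finger opening in mm, from 0 to 85.4, set as the call begins (left out, the last holds). The fingers move at their own pace and stop on an object; "newtons" is the grip in N (left out, the last holds). Time passes only in rows, so rows that do not move let the fingers close, or fill a call up. It gives the time, the measured TCP pose, the force, the opening and the grip force at its end, in the units of the state.
- read_state(): the state, without advancing time (a new reading comes with each control period).
- eyes.read_camera(name): name is "side" or "top" or "wrist"; returns the picture (420x560x3 uint8, red, green, blue); there is no depth.
- eyes.camera_params(name): a dict with "fov_y" (degrees; the focal length in pixels is half the picture's height over the tangent of half this angle, whatever the lens; pixels are square), "cx", "cy" (the principal point, pixels), "xyz" and "orientation" of the camera in the world; the wrist camera has in their place "hand_eye" (4x4, takes a point from camera to tool coordinates, whose origin is the TCP and whose axes are the flange's). Camera axes: x right, y down, z forward; pixel columns grow to the right and rows downward; lengths in m; the calibration is good to about 2 mm. A picture is of the moment at which its call begins: read the wrist's pose just before it. camera_params takes no time and is no camera call.
- order.job_done(): hands the job in; it is judged then, once.
The state is a dict: "clock": time; "joints": joint angles; "dq": joint speeds; "tau": joint torques, N m; "position": TCP position; "tool_rot": TCP orientation; "contact_force": force on the tool from outside, world axes, zero at the start; "moment": the same for the moment, N m; "finger_gap": finger opening in m; "grip_force": force on a finger pad.
Only numpy, scipy, OpenCV 4.12 (cv2) and the standard library are available. Lean on these libraries where they do the work, as an engineer would, in place of code of your own. Each camera call takes 0.05 s, during which the arm holds its last target. There are 200 camera calls.

## Task

Move the four vials from the white rack into the empty dark steel rack in reverse order, one per bay: the vial that stood leftmost in the white rack (as seen from the robot) goes into the rightmost bay, the next one into the bay beside it, and so on, so that the row is mirrored. Keep every vial upright, set it down on the floor of its bay instead of dropping it, and leave all four standing free.

Things in the scene. Friction and masses are not known exactly. Their poses are not given: they have to be found in the camera images.
- source_rack: White plastic rack, nearer or farther, holding the four vials at the start, each in a grey insert. 294 (y) x 76 (x) mm, fixed. Origin: centre of underside, on the worktop; y along the row to the robot's left, x away, z up. 4 open bays, centres at y = 108, 36, -36, -108 mm, x = 0; each 66 (y) x 64 (x) mm inside, floor 5 mm up, rims 18 mm up (bolts 21).
- receiving_rack: Empty dark steel rack, same shape, no inserts; the vials go here. 294 (y) x 76 (x) mm, fixed. Origin: centre of underside, on the worktop; y along the row to the robot's left, x away, z up. 4 open bays, centres at y = 108, 36, -36, -108 mm, x = 0; each 66 (y) x 64 (x) mm inside, floor 5 mm up, rims 18 mm up (bolts 21).
- small_vial: Loose upright container: smallest vial, white with a blue cap, 24 mm diameter; 52 mm tall, under 0.15 kg. Origin: centre of its underside, z up its axis; stands 5 mm above the worktop on the rack floor. Grip it by its top or cap, above the rims.
- black_cap_vial: Loose upright container: stout vial with a black cap, 32 mm diameter; 62 mm tall, under 0.15 kg. Origin: centre of its underside, z up its axis; stands 5 mm above the worktop on the rack floor. Grip it by its top or cap, above the rims.
- slim_vial: Loose upright container: vial with a white cap, 30 mm diameter; 68 mm tall, under 0.15 kg. Origin: centre of its underside, z up its axis; stands 5 mm above the worktop on the rack floor. Grip it by its top or cap, above the rims.
- bottle: Loose upright container: largest of the four: round bottle, body 44 mm diameter to about 60 mm height, then shoulders, and a blue cap 28 mm diameter from 69 mm up; 85 mm tall, under 0.15 kg. Origin: centre of its underside, z up its axis; stands 5 mm above the worktop on the rack floor. Grip it by its top or cap, above the rims.
- small_vial_insert: Grey insert, 60 x 60 x 12 mm with a round 28 mm through hole, fixed in a bay of the white rack; the small_vial stands in it at the start. It stays and so marks that vial's starting bay. Origin: centre of its underside, 5 mm above the worktop; axes as the rack's.
- black_cap_vial_insert: Grey insert, 60 x 60 x 12 mm with a round 36 mm through hole, fixed in a bay of the white rack; the black_cap_vial stands in it at the start. It stays and so marks that vial's starting bay. Origin: centre of its underside, 5 mm above the worktop; axes as the rack's.
- slim_vial_insert: Grey insert, 60 x 60 x 12 mm with a round 34 mm through hole, fixed in a bay of the white rack; the slim_vial stands in it at the start. It stays and so marks that vial's starting bay. Origin: centre of its underside, 5 mm above the worktop; axes as the rack's.
- bottle_insert: Grey insert, 60 x 60 x 12 mm with a round 48 mm through hole, fixed in a bay of the white rack; the bottle stands in it at the start. It stays and so marks that vial's starting bay. Origin: centre of its underside, 5 mm above the worktop; axes as the rack's.

How it is judged:
By the outcome, as a careful person would: the job done as asked, in the order asked, and still so for the second after the job is handed in, with the robot touching nothing.
It also fails if it takes over 106 s, if anything falls off the work surface, if the arm or the gripper's body presses on something with over 40 N, if the wrist force passes 120 N, or if a joint passes its speed limit or range.

## Working session

There is one attempt and no reset: what is moved stays moved. The work goes in short steps, Python scripts to look and compute and a tool call to move; the robot and the scene stay as the last step left them, time stands still between calls to the robot, and variables do not carry over. Pictures are saved under pics/ and viewed, at most 14 in all, crops included, and the job is handed in when it is done.

Besides the shell and the picture viewer there is one more tool, called as name(argument=value, ...) on one line, values as JSON. play_rows: Moves the arm, as the interface text tells. Its arguments: {"type":"object","properties":{"deltas":{"type":"array","items":{"type":"number"}},"fingers":{"type":"number"},"newtons":{"type":"number"}},"required":["deltas"]}

```bash
mkdir -p pics; python3 - <<'E'
from plant import read_state, eyes, order, ctrl
import cv2
s=read_state();print({k:s[k] for k in('clock','position','tool_rot','finger_gap')},ctrl.tcp_to_tips)
for n in('top','side','wrist'):
    print(n,eyes.camera_params(n));cv2.imwrite(f'pics/{n}0.png',eyes.read_camera(n)[:,:,::-1])
E
```

```text
{'clock': 0.0, 'position': array([ 0.18366432, -0.64900922,  0.21884167]), 'tool_rot': array([-1.37400564e-01,  9.90515215e-01,  8.14672121e-04, -1.73831751e-04]), 'finger_gap': 0.08530648879571733} 0.017
top {'fov_y': 48.14897248604568, 'cx': 283.5692687928553, 'cy': 216.6702115666615, 'xyz': array([ 0.33843313, -0.12497835,  0.88989052]), 'orientation': array([ 0.70970146, -0.69497527,  0.08154334, -0.08175513])}
side {'fov_y': 56.106046189082306, 'cx': 278.7533231468037, 'cy': 208.93079202544337, 'xyz': array([0.49246308, 0.49798871, 0.61769646]), 'orientation': array([-0.03166721,  0.912311  , -0.40816377,  0.00939012])}
wrist {'fov_y': 61.583436987992314, 'cx': 277.71387899069794, 'cy': 216.11639853270637, 'hand_eye': array([[ 2.04080986e-04, -9.44755805e-01, -3.27774963e-01,
         8.46832746e-02],
       [ 9.99999979e-01,  1.96597045e-04,  5.59676115e-05,
        -2.99423237e-04],
       [ 1.15638633e-05, -3.27774968e-01,  9.44755826e-01,
        -1.54628307e-01],
       [ 0.00000000e+00,  0.00000000e+00,  0.00000000e+00,
         1.00000000e+00]])}
```

View pics/top0.png

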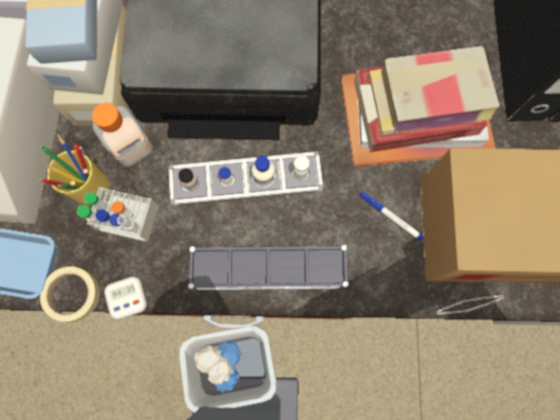

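View pics/side0.png

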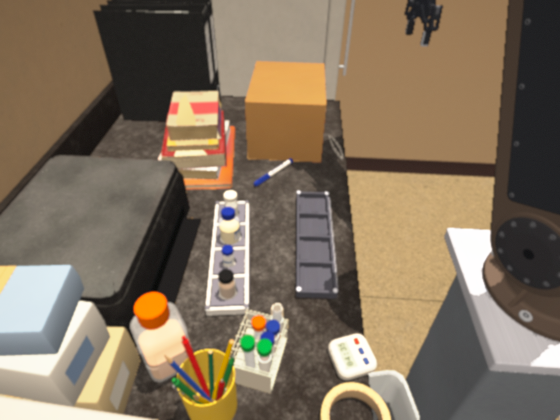

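The top view has the white rack at about (169–322, 153–203). From left to right it holds black-cap, small, bottle and slim. The dark rack is at (190–347, 247–290). I'll zoom in to pick the rack bolts and cap centres.

```bash
python3 - <<'E'
import cv2
a=cv2.imread('pics/top0.png')[145:295,160:360];cv2.imwrite('pics/top0c.png',cv2.resize(a,None,fx=4,fy=4,interpolation=cv2.INTER_CUBIC))
a=cv2.imread('pics/side0.png')[180:320,195:345];cv2.imwrite('pics/side0c.png',cv2.resize(a,None,fx=4,fy=4,interpolation=cv2.INTER_CUBIC))
E
```

```text
(no output)
```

View pics/top0c.png

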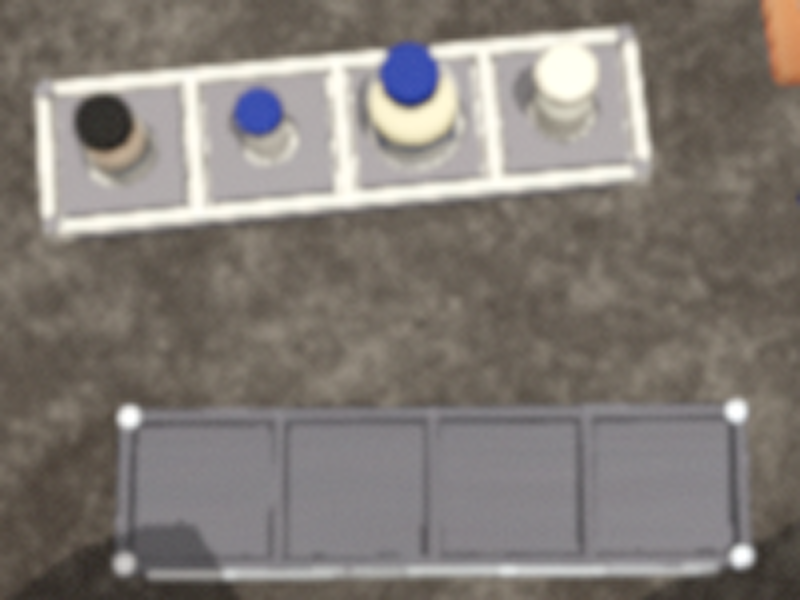

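View pics/side0c.png

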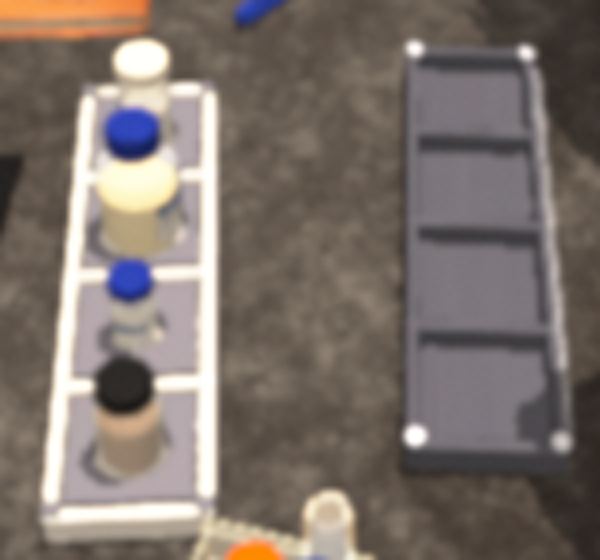

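The crops show the dark rack's four bright bolts and the white rack's four corner bolts, with every cap top visible. From the top crop, caps at (104,122), (259,111), (409,73) and (566,72). Next I'll fit the rack poses with both cameras.

```bash
cat > h.py <<'E'
import numpy as np
from scipy.spatial.transform import Rotation as R
from plant import read_state, eyes, order, ctrl
def cam(n):
    p=eyes.camera_params(n); return p['cx'],p['cy'],210/np.tan(np.radians(p['fov_y']/2)),R.from_quat(p['orientation']),np.array(p['xyz'])
def ray(n,px,z):
    cx,cy,f,r,t=cam(n); px=np.atleast_2d(px)
    d=r.apply(np.c_[(px-[cx,cy])/f,np.ones(len(px))]); return t+d*((np.reshape(z,(-1))-t[2])/d[:,2])[:,None]
E
python3 - <<'E'
from h import *
T=lambda p:np.array(p)/4+[159.6,144.6]; S=lambda p:np.array(p)/4+[194.6,179.6]
bt={'w':[(44,90),(626,35),(53,225),(643,170)],'d':[(130,417),(736,410),(125,563),(742,555)]}
bs={'w':[(52,508),(88,92),(207,505),(210,92)],'d':[(415,434),(414,48),(561,440),(528,52)]}
for n,f,b in(('top',T,bt),('side',S,bs)):
  for k in 'wd':
    P=ray(n,f(b[k]),.021)[:,:2]
    L,Rr=(P[0]+P[2])/2,(P[1]+P[3])/2; v=L-Rr
    print(n,k,'c',P.mean(0).round(4),'yaw',np.degrees(np.arctan2(-v[0],v[1])).round(2),'len',np.linalg.norm(v).round(4),'wid',np.linalg.norm(P[0]-P[2]).round(4),np.linalg.norm(P[1]-P[3]).round(4))
z=np.array([67,57,90,73])/1e3
print(ray('top',T([(104,122),(259,111),(409,73),(566,72)]),z)[:,:2].round(4));print(ray('side',S([(124,381),(130,275),(132,126),(141,56)]),z)[:,:2].round(4))
E
```

```text
top w c [ 0.6207 -0.0467] yaw 6.86 len 0.2846 wid 0.0685 0.0694
top d c [ 0.4487 -0.0956] yaw 1.91 len 0.2833 wid 0.0677 0.0674
side w c [ 0.623  -0.0421] yaw 7.07 len 0.2817 wid 0.0687 0.0703
side d c [ 0.4507 -0.093 ] yaw 1.71 len 0.2828 wid 0.0675 0.068
[[ 0.6069  0.0588]
 [ 0.6171 -0.0107]
 [ 0.6254 -0.0817]
 [ 0.6336 -0.1528]]
[[ 0.61    0.0643]
 [ 0.6199 -0.0074]
 [ 0.6277 -0.0769]
 [ 0.6364 -0.1518]]
```

Both cameras agree to a few mm: the white rack is at about (.622, -.044) with yaw 7°, and the dark rack at about (.450, -.094) with yaw 1.8°. I'll use one tool yaw of about 4.5° for both, and go around the cardboard box to a wrist view.

play_rows(deltas=[0,0,-7.5,0,0,1.41,0,0,-7.5,0,0,1.41,0,0,-7.5,0,0,1.41,0,0,-7.5,0,0,1.41,0,0,-7.5,0,0,1.41,0,0,-7.5,0,0,1.41,0,0,-7.5,0,0,1.41,0,0,-7.5,0,0,1.41], fingers=52, newtons=25)

```text
clock: 0.82
position: [0.1838, -0.6495, 0.2807]
tool_rot: [-0.038, 0.999, -0.0, 0.0]
contact_force: [-0.0, -0.4, -0.4]
finger_gap: 0.0518
grip_force: 0.0
```

play_rows(deltas=[-11,35.4,0,0,0,0,-11,35.4,0,0,0,0,-11,35.4,0,0,0,0,-11,35.4,0,0,0,0,-11,35.4,0,0,0,0,-11,35.4,0,0,0,0,-11,35.4,0,0,0,0,-11,35.4,0,0,0,0])

```text
clock: 1.48
position: [0.2491, -0.3587, 0.2802]
tool_rot: [-0.039, 0.999, -0.0, 0.0]
contact_force: [1.0, 0.2, 0.7]
finger_gap: 0.0523
grip_force: 0.0
```

play_rows(deltas=[-20,18,0,0,0,0,-20,18,0,0,0,0,-20,18,0,0,0,0,-20,18,0,0,0,0,-20,18,0,0,0,0,-20,18,0,0,0,0,-20,18,0,0,0,0,-20,18,0,0,0,0])

```text
clock: 2.15
position: [0.3981, -0.2029, 0.2806]
tool_rot: [-0.039, 0.999, -0.0, 0.001]
contact_force: [0.2, -0.3, -0.1]
finger_gap: 0.0521
grip_force: 0.0
```

play_rows(deltas=[-20,18,0,0,0,0,-20,18,0,0,0,0,-20,18,0,0,0,0,-20,18,0,0,0,0,-20,18,0,0,0,0,-20,18,0,0,0,0,-20,18,0,0,0,0,0,0,0,0,0,0])

```text
clock: 2.82
position: [0.5296, -0.0648, 0.2796]
tool_rot: [-0.04, 0.999, -0.0, -0.0]
contact_force: [0.7, -1.1, -0.5]
finger_gap: 0.0517
grip_force: 0.0
```

```bash
python3 - <<'E'
from h import *
import cv2,json
s=read_state();im=eyes.read_camera('wrist')
json.dump([list(map(float,s['position'])),list(map(float,s['tool_rot']))],open('w1.json','w'));print(s['position'],s['clock'])
cv2.imwrite('pics/w1.png',cv2.resize(im[:,:,::-1],(800,600),interpolation=cv2.INTER_CUBIC))
print(ray('top',[(225,120),(225,138)],[.1,.03]),ray('side',[(187,200),(187,200)],[.1,.2]))
E
```

```text
[ 0.52958894 -0.06477637  0.27955105] 2.8167
[[ 0.7024534  -0.01283035  0.1       ]
 [ 0.69672506 -0.00476575  0.03      ]] [[ 0.71204315 -0.09295111  0.1       ]
 [ 0.66962832  0.02119683  0.2       ]]
```

View pics/w1.png

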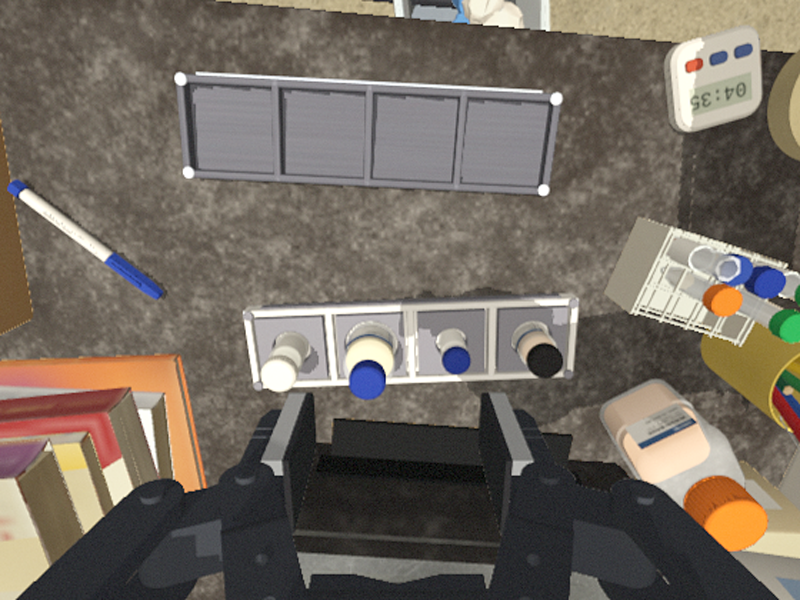

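The wrist view shows both racks. Dark bolts are at (180,79), (556,99), (189,173), (543,190) and white bolts at (249,316), (574,302), (257,386), (570,375). Cap tops are at (545,360), (457,360), (368,380) and (277,377).

```bash
python3 - <<'E'
from h import *
import json
p,q=json.load(open('w1.json'));c=eyes.camera_params('wrist');H=np.array(c['hand_eye']);f=210/np.tan(np.radians(c['fov_y']/2))
r=R.from_quat(q);t=np.array(p)+r.apply(H[:3,3])
def W(px,z):
    px=np.array(px)*.7-.15; d=r.apply(np.c_[(px-[c['cx'],c['cy']])/f,np.ones(len(px))]@H[:3,:3].T); return (t+d*((z-t[2])/d[:,2])[:,None])[:,:2]
for k,b in(('w',[(570,375),(257,386),(574,302),(249,316)]),('d',[(543,190),(189,173),(556,99),(180,79)])):
    P=W(b,.021);v=(P[0]+P[2]-P[1]-P[3])/2;print(k,P.mean(0).round(4),np.degrees(np.arctan2(-v[0],v[1])).round(2),np.linalg.norm(v).round(4))
print(W([(545,360),(457,360),(368,380),(277,377)],np.array([.067,.057,.09,.073])).round(4))
for n,c0,y in(('w',(.622,-.0445),6.95),('d',(.450,-.0945),1.8)):
    y=np.radians(y);print(n,[(np.array(c0)+a*np.array([-np.sin(y),np.cos(y)])).round(4).tolist() for a in(.108,.036,-.036,-.108)])
E
```

```text
w [ 0.6216 -0.0444] 7.0 0.2843
d [ 0.4487 -0.0941] 1.84 0.2832
[[ 0.6059  0.0599]
 [ 0.616  -0.0086]
 [ 0.6231 -0.0797]
 [ 0.635  -0.1525]]
w [[0.6089, 0.0627], [0.6176, -0.0088], [0.6264, -0.0802], [0.6351, -0.1517]]
d [[0.4466, 0.0134], [0.4489, -0.0585], [0.4511, -0.1305], [0.4534, -0.2024]]
```

```bash
cat >> h.py <<'E'
def go(*targets):
    s=read_state();p=np.array(s['position']);r=R.from_quat(s['tool_rot'])
    for t in targets:
        d=r.inv().apply(np.array(t)-p)*1e3; print(t,'delta',d.round(1),'per8',(d/8).round(2)); p=np.array(t)
E
python3 -c "
from h import *
go((.608,.062,.16),(.608,.062,.052))"
```

```text
(0.608, 0.062, 0.16) delta [-89.8 121.1 119.5] per8 [-11.23  15.14  14.94]
(0.608, 0.062, 0.052) delta [-1.00e-01  0.00e+00  1.08e+02] per8 [-1.00e-02  0.00e+00  1.35e+01]
```

play_rows(deltas=[-12.8,17.3,17,0,0,0,-12.8,17.3,17,0,0,0,-12.8,17.3,17,0,0,0,-12.8,17.3,17,0,0,0,-12.8,17.3,17,0,0,0,-12.8,17.3,17,0,0,0,-12.9,17.3,17.5,0,0,0,0,0,0,0,0,0])

```text
clock: 3.53
position: [0.6065, 0.062, 0.1567]
tool_rot: [-0.039, 0.999, -0.0, -0.002]
contact_force: [-1.7, 0.5, 0.5]
finger_gap: 0.0523
grip_force: 0.0
```

play_rows(deltas=[0,0,18,0,0,0,0,0,18,0,0,0,0,0,18,0,0,0,0,0,18,0,0,0,0,0,18,0,0,0,0,0,10,0,0,0,0,0,8,0,0,0,0,0,0,0,0,0])

```text
clock: 4.2
position: [0.6061, 0.0598, 0.0513]
tool_rot: [-0.039, 0.999, -0.0, -0.001]
contact_force: [-0.6, -0.7, -0.0]
finger_gap: 0.0519
grip_force: 0.0
```

```bash
python3 - <<'E'
from h import *
import cv2
go((.608,.062,.052))
im=eyes.read_camera('side')[180:320,170:345,::-1];cv2.imwrite('pics/s1.png',cv2.resize(im,None,fx=3,fy=3))
E
```

```text
(0.608, 0.062, 0.052) delta [-2.1  2.1 -0.7] per8 [-0.26  0.26 -0.09]
```

View pics/s1.png

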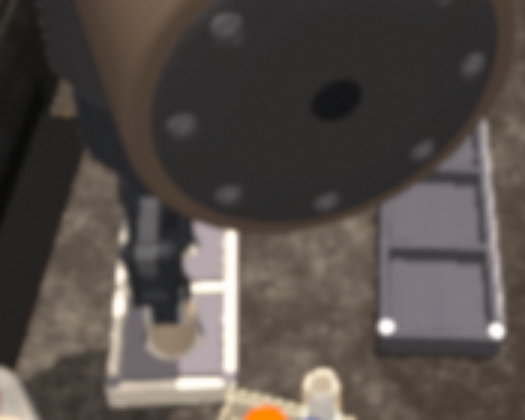

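The near finger stands in front of the black-cap vial and is aligned with it, at crop (165,330). I'll close now.

play_rows(deltas=[-1.5,1.5,0,0,0,0,0,0,0,0,0,0,0,0,0,0,0,0,0,0,0,0,0,0,0,0,0,0,0,0,0,0,0,0,0,0,0,0,0,0,0,0,0,0,0,0,0,0], fingers=24, newtons=25)

```text
clock: 4.92
position: [0.6092, 0.0621, 0.0535]
tool_rot: [-0.04, 0.999, 0.0, 0.001]
contact_force: [-0.0, -1.6, 6.7]
finger_gap: 0.0242
grip_force: 7.8
```

play_rows(deltas=[0,0,0,0,0,0,0,0,0,0,0,0,0,0,0,0,0,0,0,0,-2,0,0,0,0,0,-3,0,0,0,0,0,-5,0,0,0,0,0,-5,0,0,0,0,0,0,0,0,0])

```text
clock: 5.58
position: [0.6088, 0.0622, 0.0685]
tool_rot: [-0.04, 0.999, 0.0, 0.001]
contact_force: [-0.5, 0.2, -0.8]
finger_gap: 0.0244
grip_force: 0.0
```

```bash
python3 - <<'E'
from h import *
s=read_state();print(s['position'],s['contact_force'],s['finger_gap'])
go((.608,.062,.2),(.453,-.202,.2),(.453,-.202,.075))
E
```

```text
[0.60879508 0.06224609 0.06853112] [-0.51464938  0.1557313  -0.80025201] 0.024375757165162718
(0.608, 0.062, 0.2) delta [ 6.000e-01 -1.000e-01 -1.315e+02] per8 [  0.08  -0.02 -16.43]
(0.453, -0.202, 0.2) delta [ 175.4 -250.9   -0.3] per8 [ 21.93 -31.36  -0.04]
(0.453, -0.202, 0.075) delta [  0.2  -0.  125. ] per8 [ 2.000e-02 -1.000e-02  1.562e+01]
```

The gap closed to 24 mm, which is less than the vial, and the grip force is now 0, so the grasp missed or slipped. I'll raise the arm and look.

play_rows(deltas=[0,0,-10,0,0,0,0,0,-15,0,0,0,0,0,-20,0,0,0,6,0,-20,0,0,0,20,0,-20,0,0,0,20,0,-20,0,0,0,20,0,-20,0,0,0,0,0,0,0,0,0])

```text
clock: 6.25
position: [0.5416, 0.0568, 0.1974]
tool_rot: [-0.04, 0.999, 0.001, 0.003]
contact_force: [0.0, 0.2, -0.1]
finger_gap: 0.024
grip_force: 0.0
```

```bash
python3 - <<'E'
from h import *
import cv2,json
s=read_state();im=eyes.read_camera('wrist')
json.dump([list(map(float,s['position'])),list(map(float,s['tool_rot']))],open('w2.json','w'));print(s['position'],s['clock'])
a=im[:,:,::-1]
b=eyes.read_camera('side')[180:320,170:345,::-1]
cv2.imwrite('pics/w2.png',np.hstack([cv2.resize(a,(480,360)),cv2.resize(b,(320,256))[:,:].copy() if 0 else cv2.copyMakeBorder(cv2.resize(b,(320,256)),0,104,0,0,0)]))
E
```

```text
[0.54157638 0.05678407 0.19739307] 6.25
```

View pics/w2.png

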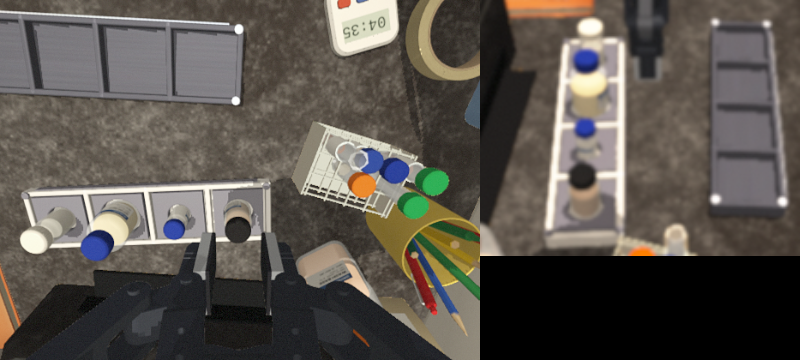

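The vial still stands in its hole, with its cap at (237,231). My 24 mm opening target probably just met the narrower cap without squeezing it. I'll retry with a full-close command.

```bash
cat >> h.py <<'E'
def wrist(j,px,z):
    import json
    p,q=json.load(open(j));c=eyes.camera_params('wrist');H=np.array(c['hand_eye']);f=210/np.tan(np.radians(c['fov_y']/2))
    r=R.from_quat(q);t=np.array(p)+r.apply(H[:3,3]);px=np.array(px)
    d=r.apply(np.c_[(px-[c['cx'],c['cy']])/f,np.ones(len(px))]@H[:3,:3].T); return (t+d*((np.array(z)-t[2])/d[:,2])[:,None])[:,:2]
E
python3 - <<'E'
from h import *
print(wrist('w2.json',np.array([(237,231),(174,229),(97,245),(36,240)])*7/6,[.067,.057,.09,.073]))
go((.608,.062,.11),(.608,.062,.050))
E
```

```text
[[ 0.60773393  0.06090507]
 [ 0.61601371 -0.00731033]
 [ 0.62178044 -0.07647946]
 [ 0.63151926 -0.14761005]]
(0.608, 0.062, 0.11) delta [-65.5  -0.4  84.4] per8 [-8.18 -0.05 10.55]
(0.608, 0.062, 0.05) delta [ 0.2 -0.1 60. ] per8 [ 0.02 -0.01  7.5 ]
```

play_rows(deltas=[-11,0,12,0,0,0,-11,0,12,0,0,0,-11,0,12,0,0,0,-11,0,12,0,0,0,-11,0,12,0,0,0,-11,0,12,0,0,0,0,0,12,0,0,0,0,0,0,0,0,0], fingers=52, newtons=40)

```text
clock: 7.02
position: [0.6069, 0.0614, 0.1043]
tool_rot: [-0.039, 0.999, -0.001, -0.003]
contact_force: [-1.1, -0.5, 0.4]
finger_gap: 0.0523
grip_force: 0.0
```

play_rows(deltas=[0,0,12,0,0,0,0,0,12,0,0,0,0,0,12,0,0,0,0,0,12,0,0,0,0,0,8,0,0,0,0,0,4,0,0,0,0,0,0,0,0,0,0,0,0,0,0,0])

```text
clock: 7.68
position: [0.6084, 0.062, 0.0486]
tool_rot: [-0.04, 0.999, -0.0, -0.0]
contact_force: [-0.3, 0.3, 0.3]
finger_gap: 0.0519
grip_force: 0.0
```

play_rows(deltas=[0,0,0,0,0,0,0,0,0,0,0,0,0,0,0,0,0,0,0,0,0,0,0,0,0,0,0,0,0,0,0,0,0,0,0,0,0,0,0,0,0,0,0,0,0,0,0,0], fingers=0)

```text
clock: 8.35
position: [0.6088, 0.0621, 0.0493]
tool_rot: [-0.04, 0.999, 0.0, 0.001]
contact_force: [-0.8, -0.4, 6.1]
finger_gap: 0.024
grip_force: 39.2
```

It's gripped at 39 N. Lifting and carrying.

play_rows(deltas=[0,0,-3,0,0,0,0,0,-6,0,0,0,0,0,-12,0,0,0,0,0,-18,0,0,0,0,0,-22,0,0,0,0,0,-22,0,0,0,0,0,-18,0,0,0,0,0,-9,0,0,0])

```text
clock: 9.02
position: [0.6092, 0.0623, 0.1613]
tool_rot: [-0.04, 0.999, 0.0, 0.002]
contact_force: [-0.3, 0.5, 0.3]
finger_gap: 0.024
grip_force: 39.3
```

```bash
python3 - <<'E'
from h import *
s=read_state();print(s['position'],s['contact_force'],s['finger_gap'],s['grip_force'])
go((.453,-.202,.15),(.453,-.202,.075),(.453,-.202,.050))
E
```

```text
[0.60918275 0.06226002 0.16126951] [-0.29955407  0.52831502  0.34402264] 0.024033568333302228 39.27227384556318
(0.453, -0.202, 0.15) delta [ 176.6 -251.1   10.5] per8 [ 22.08 -31.39   1.31]
(0.453, -0.202, 0.075) delta [ 0.2 -0.1 75. ] per8 [ 0.03 -0.01  9.37]
(0.453, -0.202, 0.05) delta [ 0.1 -0.  25. ] per8 [ 0.01 -0.    3.12]
```

play_rows(deltas=[8,-10,0,0,0,0,12,-17,0,0,0,0,14,-20,0,0,0,0,14,-20,0,0,0,0,14,-20,0,0,0,0,14,-20,0,0,0,0,14,-20,0,0,0,0,14,-20,0,0,0,0])

```text
clock: 9.68
position: [0.5141, -0.0939, 0.1572]
tool_rot: [-0.039, 0.999, 0.0, -0.001]
contact_force: [-0.5, 0.3, -0.2]
finger_gap: 0.0244
grip_force: 39.3
```

play_rows(deltas=[14,-20,0,0,0,0,14,-20,0,0,0,0,14,-20,0,0,0,0,14,-20,2,0,0,0,10,-15,2,0,0,0,6,-9,2,0,0,0,0,0,2,0,0,0,0,0,2,0,0,0])

```text
clock: 10.35
position: [0.452, -0.2023, 0.1477]
tool_rot: [-0.039, 0.999, 0.0, -0.0]
contact_force: [0.4, 1.2, -0.1]
finger_gap: 0.024
grip_force: 39.3
```

play_rows(deltas=[0,0,6,0,0,0,0,0,12,0,0,0,0,0,14,0,0,0,0,0,14,0,0,0,0,0,14,0,0,0,0,0,10,0,0,0,0,0,5,0,0,0,0,0,0,0,0,0])

```text
clock: 11.02
position: [0.4521, -0.2016, 0.072]
tool_rot: [-0.04, 0.999, 0.0, -0.001]
contact_force: [0.3, -0.4, -0.1]
finger_gap: 0.0244
grip_force: 39.3
```

```bash
python3 - <<'E'
from h import *
import cv2
s=read_state();print(s['grip_force'])
go((.453,-.202,.050))
im=eyes.read_camera('side')[150:320,195:370,::-1];cv2.imwrite('pics/s2.png',cv2.resize(im,None,fx=3,fy=3))
E
```

```text
39.28323204541812
(0.453, -0.202, 0.05) delta [-1.  -0.5 22. ] per8 [-0.12 -0.06  2.75]
```

View pics/s2.png

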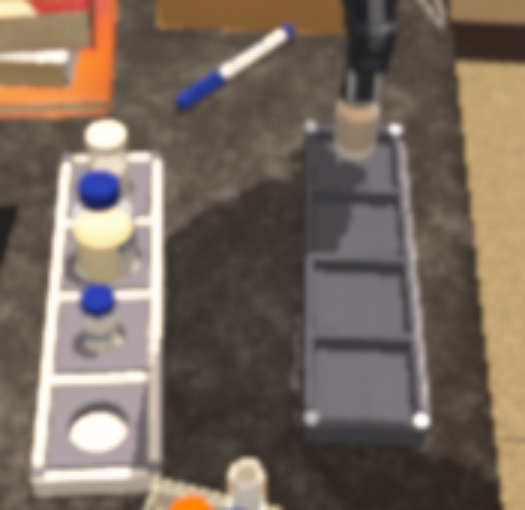

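The black-cap vial hangs upright over the far (rightmost) dark bay at crop (355,130). Now lowering slowly.

play_rows(deltas=[0,0,4,0,0,0,0,0,4,0,0,0,0,0,4,0,0,0,0,0,3,0,0,0,0,0,2,0,0,0,0,0,2,0,0,0,0,0,1.5,0,0,0,0,0,0,0,0,0])

```text
clock: 11.73
position: [0.4524, -0.2021, 0.0525]
tool_rot: [-0.039, 0.999, 0.0, -0.0]
contact_force: [-0.5, 1.0, -0.6]
finger_gap: 0.0244
grip_force: 39.3
```

play_rows(deltas=[0,0,0.4,0,0,0,0,0,0.4,0,0,0,0,0,0.4,0,0,0,0,0,0.4,0,0,0,0,0,0,0,0,0,0,0,0,0,0,0,0,0,0,0,0,0,0,0,0,0,0,0])

```text
clock: 12.4
position: [0.4526, -0.2021, 0.0512]
tool_rot: [-0.039, 0.999, -0.0, 0.0]
contact_force: [0.5, 0.5, -0.6]
finger_gap: 0.0239
grip_force: 39.3
```

play_rows(deltas=[0,0,0.4,0,0,0,0,0,0.4,0,0,0,0,0,0.4,0,0,0,0,0,0.4,0,0,0,0,0,0,0,0,0,0,0,0,0,0,0,0,0,0,0,0,0,0,0,0,0,0,0])

```text
clock: 13.07
position: [0.4526, -0.2021, 0.0496]
tool_rot: [-0.039, 0.999, -0.0, -0.0]
contact_force: [-0.1, 0.4, -0.8]
finger_gap: 0.0242
grip_force: 39.3
```

play_rows(deltas=[0,0,0.2,0,0,0,0,0,0.2,0,0,0,0,0,0.2,0,0,0,0,0,0.2,0,0,0,0,0,0,0,0,0,0,0,0,0,0,0,0,0,0,0,0,0,0,0,0,0,0,0])

```text
clock: 13.73
position: [0.453, -0.2022, 0.0493]
tool_rot: [-0.04, 0.999, -0.0, 0.0]
contact_force: [-0.3, -0.2, 4.2]
finger_gap: 0.0243
grip_force: 39.9
```

Floor contact at TCP z .0493, the same height as at the pick. Releasing and retreating.

play_rows(deltas=[0,0,0,0,0,0,0,0,0,0,0,0,0,0,0,0,0,0,0,0,0,0,0,0,0,0,0,0,0,0,0,0,0,0,0,0,0,0,-4,0,0,0,0,0,-8,0,0,0], fingers=48)

```text
clock: 14.4
position: [0.4519, -0.202, 0.0604]
tool_rot: [-0.039, 0.999, 0.0, -0.001]
contact_force: [0.4, -0.2, -0.2]
finger_gap: 0.0482
grip_force: 0.0
```

play_rows(deltas=[0,0,-14,0,0,0,0,0,-18,0,0,0,0,0,-18,0,0,0,0,0,-18,0,0,0,0,0,-18,0,0,0,0,0,-10,0,0,0,0,0,-5,0,0,0,0,0,0,0,0,0])

```text
clock: 15.07
position: [0.4531, -0.2021, 0.163]
tool_rot: [-0.039, 0.999, -0.0, 0.001]
contact_force: [-0.9, -0.2, -0.3]
finger_gap: 0.0482
grip_force: 0.0
```

```bash
python3 - <<'E'
from h import *
s=read_state();print(s['position'],s['contact_force'],s['finger_gap'],s['grip_force'])
go((.6165,-.0085,.16),(.6165,-.0085,.047))
E
```

```text
[ 0.45307025 -0.20212609  0.1629509 ] [-0.87537908 -0.16120412 -0.29638389] 0.0482343688797892 0.0
(0.6165, -0.0085, 0.16) delta [-178.2  180.1    3.3] per8 [-22.27  22.52   0.41]
(0.6165, -0.0085, 0.047) delta [  0.2   0.  113. ] per8 [ 0.03  0.   14.12]
```

play_rows(deltas=[-8,8,0,0,0,0,-16,16.2,0,0,0,0,-22,22,0,0,0,0,-22,22,0,0,0,0,-22,22,0,0,0,0,-22,22,0,0,0,0,-22,22,0,0,0,0,-22,22.3,0,0,0,0], fingers=47)

```text
clock: 15.73
position: [0.5961, -0.032, 0.1601]
tool_rot: [-0.039, 0.999, -0.0, -0.001]
contact_force: [-0.6, 0.0, 0.4]
finger_gap: 0.0467
grip_force: 0.0
```

play_rows(deltas=[-14,14.6,0,0,0,0,-8.2,9,0,0,0,0,0,0,4,0,0,0,0,0,10,0,0,0,0,0,15,0,0,0,0,0,15,0,0,0,0,0,10,0,0,0,0,0,4,0,0,0])

```text
clock: 16.4
position: [0.614, -0.0095, 0.1013]
tool_rot: [-0.039, 0.999, -0.0, -0.002]
contact_force: [-1.2, -0.7, 0.0]
finger_gap: 0.0469
grip_force: 0.0
```

```bash
python3 - <<'E'
from h import *
go((.6165,-.0085,.048))
E
```

```text
(0.6165, -0.0085, 0.048) delta [-2.8  0.9 53.3] per8 [-0.35  0.11  6.66]
```

play_rows(deltas=[-1,1,8,0,0,0,0,0,12,0,0,0,0,0,12,0,0,0,0,0,10,0,0,0,0,0,6,0,0,0,0,0,3,0,0,0,0,0,0,0,0,0,0,0,0,0,0,0])

```text
clock: 17.07
position: [0.6172, -0.0074, 0.0531]
tool_rot: [-0.04, 0.999, -0.0, 0.0]
contact_force: [-0.4, -0.4, 0.5]
finger_gap: 0.0472
grip_force: 0.0
```

play_rows(deltas=[0,0,0,0,0,0,0,0,0,0,0,0,0,0,0,0,0,0,0,0,0,0,0,0,0,0,0,0,0,0,0,0,0,0,0,0,0,0,0,0,0,0,0,0,0,0,0,0], fingers=0)

```text
clock: 17.73
position: [0.6169, -0.0074, 0.0528]
tool_rot: [-0.039, 0.999, 0.0, 0.0]
contact_force: [1.0, -0.5, 0.2]
finger_gap: 0.0001
grip_force: 0.0
```

The fingers closed to 0, so the grasp missed. Raising to look.

play_rows(deltas=[0,0,-10,0,0,0,0,0,-15,0,0,0,0,0,-20,0,0,0,6,0,-20,0,0,0,20,0,-20,0,0,0,20,0,-20,0,0,0,20,0,-15,0,0,0,0,0,0,0,0,0])

```text
clock: 18.4
position: [0.5501, -0.0128, 0.1773]
tool_rot: [-0.04, 0.999, 0.001, 0.003]
contact_force: [-0.3, 0.4, 0.7]
finger_gap: 0.0004
grip_force: 0.0
```

```bash
python3 - <<'E'
from h import *
import cv2,json
s=read_state();im=eyes.read_camera('wrist')
json.dump([list(map(float,s['position'])),list(map(float,s['tool_rot']))],open('w3.json','w'));print(s['position'],s['clock'])
a=im[:,:,::-1]
b=eyes.read_camera('side')[150:320,195:345,::-1]
cv2.imwrite('pics/w3.png',np.hstack([cv2.resize(a,(480,360)),cv2.resize(b,(318,360))]))
E
```

```text
[ 0.55007928 -0.0127891   0.17733035] 18.4
```

View pics/w3.png

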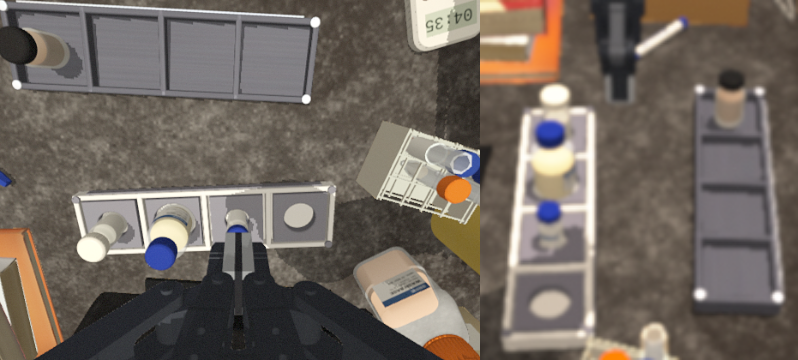

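The black-cap vial stands well in the rightmost dark bay, and the small vial still stands upright in its insert. I'll check where the closed fingertips really are, from the side panel (620,100) and the wrist view.

```bash
python3 - <<'E'
from h import *
px=[(195+(620-480)*150/318,150+100*170/360)]
for z in(.14,.15,.16,.17,.18): print(z,ray('side',px,z).round(4))
import json,cv2
p,q=json.load(open('w3.json'));r=R.from_quat(q);print('axis',r.apply([0,0,1]))
c=eyes.camera_params('wrist');H=np.array(c['hand_eye']);f=210/np.tan(np.radians(c['fov_y']/2))
for zt in(0,.017):
    v=H[:3,:3].T@(np.array([0,0,zt])-H[:3,3]); print('tool z',zt,'at panel px',(f*v[:2]/v[2]+[c['cx'],c['cy']])*6/7)
# black in new place and small cap from top cam
im=eyes.read_camera('top')[:,:,::-1];cv2.imwrite('pics/t3.png',cv2.resize(im[145:295,160:360],None,fx=4,fy=4,interpolation=cv2.INTER_CUBIC))
E
```

```text
0.14 [[ 0.5586 -0.0657  0.14  ]]
0.15 [[ 0.5573 -0.0539  0.15  ]]
0.16 [[ 0.5559 -0.0421  0.16  ]]
0.17 [[ 0.5545 -0.0303  0.17  ]]
0.18 [[ 0.5531 -0.0185  0.18  ]]
axis [ 0.0051411   0.00142655 -0.99998577]
tool z 0 at panel px [238.55749545 236.09263557]
tool z 0.017 at panel px [238.51255503 222.92787721]
```

View pics/t3.png

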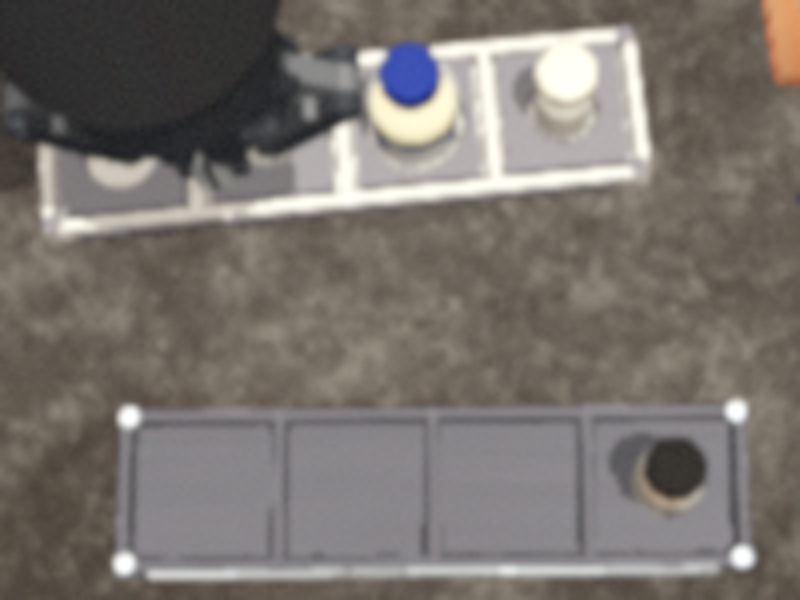

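The black-cap vial is centred in its bay at (672,470). The images put the closed tips well behind where `tcp_to_tips` predicts. I'll measure by touching the bare worktop between the racks with the fingers shut.

play_rows(deltas=[16,0,18,0,0,0,0,0,20,0,0,0,0,0,24,0,0,0,0,0,24,0,0,0,0,0,24,0,0,0,0,0,24,0,0,0,0,0,14,0,0,0,0,0,0,0,0,0])

```text
clock: 19.22
position: [0.5329, -0.0147, 0.0206]
tool_rot: [-0.039, 0.999, -0.001, -0.004]
contact_force: [-0.4, -0.5, -0.1]
finger_gap: -0.0002
grip_force: 0.0
```

```bash
python3 - <<'E'
from h import *
import cv2
s=read_state();print(s['position'],s['contact_force'])
a=eyes.read_camera('wrist')[200:340,190:370,::-1];b=eyes.read_camera('side')[150:320,195:345,::-1]
cv2.imwrite('pics/w4.png',np.hstack([cv2.resize(a,(460,360)),cv2.resize(b,(318,360))]))
E
```

```text
[ 0.53288327 -0.01465365  0.0206404 ] [-0.35869059 -0.52636374 -0.08080188]
```

View pics/w4.png

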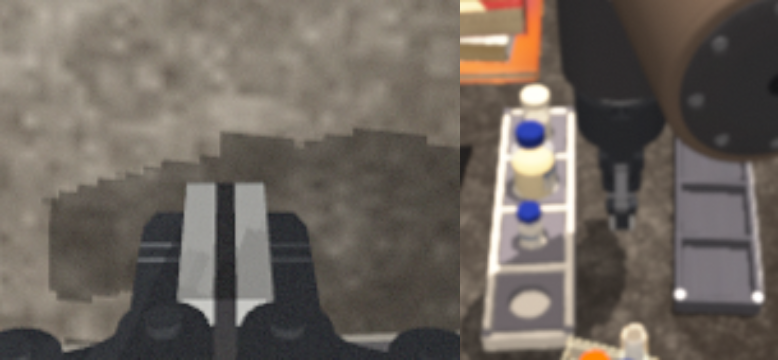

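The wrist crop shows the tip edge at (225,183), which puts the tips about 16 mm behind the TCP. The side panel confirms them hovering well above the table. I'll go down to touch.

play_rows(deltas=[0,0,3,0,0,0,0,0,3,0,0,0,0,0,3,0,0,0,0,0,3,0,0,0,0,0,3,0,0,0,0,0,2,0,0,0,0,0,1,0,0,0,0,0,0,0,0,0])

```text
clock: 19.98
position: [0.535, -0.014, 0.0066]
tool_rot: [-0.039, 0.999, -0.0, -0.0]
contact_force: [-0.6, -0.7, 0.1]
finger_gap: 0.0001
grip_force: 0.0
```

play_rows(deltas=[0,0,0.5,0,0,0,0,0,0.5,0,0,0,0,0,0.5,0,0,0,0,0,0.5,0,0,0,0,0,0.5,0,0,0,0,0,0.5,0,0,0,0,0,0,0,0,0,0,0,0,0,0,0])

```text
clock: 20.65
position: [0.5351, -0.0139, 0.0038]
tool_rot: [-0.039, 0.999, -0.0, -0.0]
contact_force: [0.0, 0.5, 0.2]
finger_gap: -0.0003
grip_force: 0.0
```

play_rows(deltas=[0,0,1,0,0,0,0,0,1,0,0,0,0,0,1,0,0,0,0,0,1,0,0,0,0,0,1,0,0,0,0,0,1,0,0,0,0,0,0,0,0,0,0,0,0,0,0,0])

```text
clock: 21.32
position: [0.5351, -0.0139, -0.0023]
tool_rot: [-0.039, 0.999, -0.0, -0.0]
contact_force: [-0.3, 0.4, 0.3]
finger_gap: 0.0001
grip_force: 0.0
```

play_rows(deltas=[0,0,1,0,0,0,0,0,1,0,0,0,0,0,1,0,0,0,0,0,0.5,0,0,0,0,0,0,0,0,0,0,0,0,0,0,0,0,0,0,0,0,0,0,0,0,0,0,0])

```text
clock: 21.98
position: [0.5352, -0.0139, -0.0057]
tool_rot: [-0.039, 0.999, 0.0, 0.0]
contact_force: [0.7, -0.0, -0.2]
finger_gap: 0.0
grip_force: 0.0
```

play_rows(deltas=[0,0,1,0,0,0,0,0,1,0,0,0,0,0,1,0,0,0,0,0,1,0,0,0,0,0,0,0,0,0,0,0,0,0,0,0,0,0,0,0,0,0,0,0,0,0,0,0])

```text
clock: 22.65
position: [0.5352, -0.0139, -0.0097]
tool_rot: [-0.039, 0.999, -0.0, 0.0]
contact_force: [0.1, -0.8, 0.5]
finger_gap: -0.0
grip_force: 0.0
```

play_rows(deltas=[0,0,1,0,0,0,0,0,1,0,0,0,0,0,1,0,0,0,0,0,0.5,0,0,0,0,0,0,0,0,0,0,0,0,0,0,0,0,0,0,0,0,0,0,0,0,0,0,0])

```text
clock: 23.32
position: [0.5353, -0.0139, -0.0115]
tool_rot: [-0.04, 0.999, -0.0, 0.0]
contact_force: [-7.3, 1.4, 21.2]
finger_gap: 0.0
grip_force: 10.7
```

Contact came at TCP z ≈ -0.011, so the tips are really 11 mm behind the TCP. I'll correct all grasp heights: small .022, bottle .062, slim .028. Now to the small vial.

play_rows(deltas=[0,0,-6,0,0,0,0,0,-14,0,0,0,0,0,-20,0,0,0,0,0,-22,0,0,0,0,0,-22,0,0,0,0,0,-22,0,0,0,0,0,-14,0,0,0,0,0,-7,0,0,0], fingers=46)

```text
clock: 23.98
position: [0.5362, -0.0137, 0.1161]
tool_rot: [-0.04, 0.999, 0.0, 0.002]
contact_force: [0.3, 0.5, -0.6]
finger_gap: 0.046
grip_force: 0.0
```

```bash
python3 - <<'E'
from h import *
print(read_state()['position'])
go((.6165,-.0085,.115),(.6165,-.0085,.022))
E
```

```text
[ 0.53622791 -0.01366538  0.11606471]
(0.6165, -0.0085, 0.115) delta [-80.4  -1.2   1.3] per8 [-10.05  -0.15   0.17]
(0.6165, -0.0085, 0.022) delta [ 0.3 -0.  93. ] per8 [ 4.000e-02 -1.000e-02  1.162e+01]
```

play_rows(deltas=[-6,0,0,0,0,0,-12,-0.5,0,0,0,0,-16,-0.5,0,0,0,0,-16,-0.5,0,0,0,0,-16,0,0,0,0,0,-10,0,0,0,0,0,-4,0,0,0,0,0,0,0,0,0,0,0])

```text
clock: 24.65
position: [0.6152, -0.0091, 0.1124]
tool_rot: [-0.039, 0.999, -0.0, -0.001]
contact_force: [0.5, -0.5, 0.5]
finger_gap: 0.046
grip_force: 0.0
```

play_rows(deltas=[0,0,8,0,0,0,0,0,16,0,0,0,0,0,18,0,0,0,0,0,18,0,0,0,0,0,16,0,0,0,0,0,10,0,0,0,0,0,6,0,0,0,0,0,0,0,0,0])

```text
clock: 25.32
position: [0.6138, -0.0093, 0.0205]
tool_rot: [-0.039, 0.999, -0.0, -0.001]
contact_force: [0.0, 0.3, 0.2]
finger_gap: 0.0457
grip_force: 0.0
```

play_rows(deltas=[0,0,0,0,0,0,0,0,0,0,0,0,0,0,0,0,0,0,0,0,0,0,0,0,0,0,0,0,0,0,0,0,0,0,0,0,0,0,0,0,0,0,0,0,0,0,0,0], fingers=0, newtons=30)

```text
clock: 25.98
position: [0.6158, -0.0089, 0.0228]
tool_rot: [-0.04, 0.999, 0.0, 0.001]
contact_force: [-0.3, 0.6, 6.7]
finger_gap: 0.0211
grip_force: 29.8
```

Gripped. Lifting and carrying to the bay at (.451, -.130).

play_rows(deltas=[0,0,-3,0,0,0,0,0,-6,0,0,0,0,0,-14,0,0,0,0,0,-22,0,0,0,0,0,-26,0,0,0,0,0,-26,0,0,0,0,0,-18,0,0,0,0,0,-9,0,0,0])

```text
clock: 26.65
position: [0.6161, -0.009, 0.1491]
tool_rot: [-0.04, 0.999, 0.0, 0.002]
contact_force: [0.1, 1.1, -0.6]
finger_gap: 0.0211
grip_force: 29.4
```

```bash
python3 - <<'E'
from h import *
s=read_state();print(s['position'],s['finger_gap'],s['grip_force'])
go((.451,-.130,.145),(.451,-.130,.024))
E
```

```text
[ 0.61613447 -0.00895779  0.14905945] 0.02106540019392465 29.427468185458565
(0.451, -0.13, 0.145) delta [ 174.2 -107.6    3.3] per8 [ 21.77 -13.45   0.42]
(0.451, -0.13, 0.024) delta [  0.5  -0.  121. ] per8 [ 6.000e-02 -1.000e-02  1.512e+01]
```

play_rows(deltas=[8,-5,0,0,0,0,16,-10,0,0,0,0,20,-12.4,0,0,0,0,20,-12.4,0,0,0,0,20,-12.4,0,0,0,0,20,-12.4,0,0,0,0,20,-12.4,0,0,0,0,20,-12.4,0,0,0,0])

```text
clock: 27.32
position: [0.4759, -0.1104, 0.1442]
tool_rot: [-0.039, 0.999, 0.0, -0.001]
contact_force: [1.0, -0.1, -0.2]
finger_gap: 0.0209
grip_force: 29.4
```

play_rows(deltas=[16,-10,0,0,0,0,10,-6,2,0,0,0,4,-2.5,8,0,0,0,0,0,15,0,0,0,0,0,18,0,0,0,0,0,18,0,0,0,0,0,12,0,0,0,0,0,6,0,0,0])

```text
clock: 27.98
position: [0.4491, -0.1302, 0.0643]
tool_rot: [-0.039, 0.999, -0.0, -0.002]
contact_force: [-0.2, 0.8, -0.3]
finger_gap: 0.0213
grip_force: 29.4
```

```bash
python3 - <<'E'
from h import *
s=read_state();print(s['position'],s['finger_gap'],s['grip_force'])
go((.451,-.130,.0235))
E
```

```text
[ 0.44914388 -0.13023027  0.06433735] 0.02125232933089447 29.419636898455792
(0.451, -0.13, 0.0235) delta [-2.   0.1 40.8] per8 [-0.25  0.01  5.1 ]
```

play_rows(deltas=[-0.5,0,6,0,0,0,0,0,8,0,0,0,0,0,8,0,0,0,0,0,7,0,0,0,0,0,5,0,0,0,0,0,3,0,0,0,0,0,0,0,0,0,0,0,0,0,0,0])

```text
clock: 28.65
position: [0.4507, -0.1304, 0.0299]
tool_rot: [-0.04, 0.999, -0.0, -0.0]
contact_force: [0.2, -0.8, 0.3]
finger_gap: 0.0208
grip_force: 29.4
```

Expected contact is at about .0228.

play_rows(deltas=[0,0,2,0,0,0,0,0,1.5,0,0,0,0,0,1,0,0,0,0,0,0.7,0,0,0,0,0,0.5,0,0,0,0,0,0.5,0,0,0,0,0,0.3,0,0,0,0,0,0,0,0,0])

```text
clock: 29.32
position: [0.4505, -0.1303, 0.0232]
tool_rot: [-0.039, 0.999, -0.0, -0.0]
contact_force: [-0.3, -0.3, 0.4]
finger_gap: 0.0207
grip_force: 29.4
```

play_rows(deltas=[0,0,0.2,0,0,0,0,0,0.2,0,0,0,0,0,0.2,0,0,0,0,0,0.2,0,0,0,0,0,0,0,0,0,0,0,0,0,0,0,0,0,0,0,0,0,0,0,0,0,0,0])

```text
clock: 29.98
position: [0.4508, -0.1303, 0.0227]
tool_rot: [-0.04, 0.999, -0.0, 0.0]
contact_force: [-1.2, 1.5, 5.7]
finger_gap: 0.0208
grip_force: 29.9
```

Seated. Releasing and retreating.

play_rows(deltas=[0,0,0,0,0,0,0,0,0,0,0,0,0,0,0,0,0,0,0,0,0,0,0,0,0,0,0,0,0,0,0,0,0,0,0,0,0,0,-4,0,0,0,0,0,-8,0,0,0], fingers=46)

```text
clock: 30.65
position: [0.4498, -0.1304, 0.0342]
tool_rot: [-0.039, 0.999, -0.0, -0.001]
contact_force: [0.3, 0.7, -0.5]
finger_gap: 0.046
grip_force: 0.0
```

play_rows(deltas=[0,0,-16,0,0,0,0,0,-22,0,0,0,0,0,-24,0,0,0,0,0,-24,0,0,0,0,0,-22,0,0,0,0,0,-12,0,0,0,0,0,-6,0,0,0,0,0,0,0,0,0])

```text
clock: 31.32
position: [0.4513, -0.1303, 0.1623]
tool_rot: [-0.04, 0.999, 0.0, 0.002]
contact_force: [-0.0, 0.8, -1.1]
finger_gap: 0.0463
grip_force: 0.0
```

```bash
python3 - <<'E'
from h import *
s=read_state();print(s['position'],s['finger_gap'],s['grip_force'])
go((.625,-.0795,.160),(.625,-.0795,.062))
E
```

```text
[ 0.45134056 -0.13028094  0.16230315] 0.046256607558410705 0.0
(0.625, -0.0795, 0.16) delta [-177.1   36.9    2.9] per8 [-22.14   4.61   0.36]
(0.625, -0.0795, 0.062) delta [ 0.3 -0.  98. ] per8 [ 0.04 -0.   12.25]
```

play_rows(deltas=[-8,1.6,0,0,0,0,-16,3.3,0,0,0,0,-24,5,0,0,0,0,-28,5.8,0,0,0,0,-28,5.8,0,0,0,0,-28,5.8,0,0,0,0,-22,4.6,0,0,0,0,-14,3,0,0,0,0])

```text
clock: 31.98
position: [0.6171, -0.0815, 0.158]
tool_rot: [-0.04, 0.999, -0.0, -0.001]
contact_force: [0.1, 0.6, -0.0]
finger_gap: 0.0462
grip_force: 0.0
```

play_rows(deltas=[-7,1.4,0,0,0,0,-2.5,0.3,4,0,0,0,0,0,12,0,0,0,0,0,20,0,0,0,0,0,20,0,0,0,0,0,16,0,0,0,0,0,10,0,0,0,0,0,5,0,0,0])

```text
clock: 32.65
position: [0.6226, -0.0802, 0.0713]
tool_rot: [-0.039, 0.999, -0.0, -0.002]
contact_force: [-0.5, -0.4, -0.0]
finger_gap: 0.0461
grip_force: 0.0
```

play_rows(deltas=[0,0,4,0,0,0,0,0,3,0,0,0,0,0,2,0,0,0,0,0,0,0,0,0,0,0,0,0,0,0,0,0,0,0,0,0,0,0,0,0,0,0,0,0,0,0,0,0])

```text
clock: 33.32
position: [0.6248, -0.0798, 0.0648]
tool_rot: [-0.039, 0.999, 0.0, 0.0]
contact_force: [0.1, 0.3, -0.7]
finger_gap: 0.0461
grip_force: 0.0
```

play_rows(deltas=[0,0,1.5,0,0,0,0,0,1.5,0,0,0,0,0,0,0,0,0,0,0,0,0,0,0,0,0,0,0,0,0,0,0,0,0,0,0,0,0,0,0,0,0,0,0,0,0,0,0])

```text
clock: 33.98
position: [0.6246, -0.0798, 0.0615]
tool_rot: [-0.039, 0.999, 0.0, -0.0]
contact_force: [-0.6, -0.5, -0.7]
finger_gap: 0.0459
grip_force: 0.0
```

play_rows(deltas=[0,0,0,0,0,0,0,0,0,0,0,0,0,0,0,0,0,0,0,0,0,0,0,0,0,0,0,0,0,0,0,0,0,0,0,0,0,0,0,0,0,0,0,0,0,0,0,0], fingers=0, newtons=40)

```text
clock: 34.65
position: [0.6248, -0.0799, 0.0617]
tool_rot: [-0.039, 0.999, -0.0, 0.0]
contact_force: [-0.7, -0.1, 2.4]
finger_gap: 0.0267
grip_force: 37.7
```

play_rows(deltas=[0,0,-3,0,0,0,0,0,-6,0,0,0,0,0,-12,0,0,0,0,0,-18,0,0,0,0,0,-20,0,0,0,0,0,-16,0,0,0,0,0,-10,0,0,0,0,0,-5,0,0,0])

```text
clock: 35.32
position: [0.6255, -0.0797, 0.154]
tool_rot: [-0.04, 0.999, 0.0, 0.002]
contact_force: [0.4, -0.2, -1.1]
finger_gap: 0.0265
grip_force: 37.3
```

```bash
python3 - <<'E'
from h import *
s=read_state();print(s['position'],s['finger_gap'],s['grip_force'],s['moment'])
go((.449,-.0585,.145),(.449,-.0585,.063))
E
```

```text
[ 0.62546902 -0.07971092  0.15399484] 0.02645852699863377 37.26738534024008 [ 0.0532513  -0.07115235  0.01763708]
(0.449, -0.0585, 0.145) delta [174.3  35.1   8.5] per8 [21.78  4.39  1.06]
(0.449, -0.0585, 0.063) delta [ 0.3 -0.  82. ] per8 [ 0.03 -0.   10.25]
```

play_rows(deltas=[6,1.2,0,0,0,0,12,2.4,0,0,0,0,18,3.6,0,0,0,0,20,4,0,0,0,0,20,4,0,0,0,0,20,4,0,0,0,0,20,4,0,0,0,0,20,4,0,0,0,0])

```text
clock: 35.98
position: [0.4846, -0.0635, 0.1502]
tool_rot: [-0.039, 0.999, -0.0, -0.001]
contact_force: [-0.3, 0.8, -1.2]
finger_gap: 0.0264
grip_force: 37.2
```

play_rows(deltas=[18,3.6,0,0,0,0,12,2.4,0,0,0,0,6,1.2,3,0,0,0,1.5,0.5,8,0,0,0,0,0,12,0,0,0,0,0,14,0,0,0,0,0,12,0,0,0,0,0,6,0,0,0])

```text
clock: 36.65
position: [0.4485, -0.0589, 0.0943]
tool_rot: [-0.039, 0.999, -0.0, -0.001]
contact_force: [-0.7, -0.4, -2.0]
finger_gap: 0.0264
grip_force: 37.2
```

```bash
python3 - <<'E'
from h import *
import cv2
s=read_state();print(s['position'],s['finger_gap'],s['grip_force'])
go((.449,-.0585,.063))
im=eyes.read_camera('side')[150:320,195:370,::-1];cv2.imwrite('pics/s5.png',cv2.resize(im,None,fx=3,fy=3))
E
```

```text
[ 0.44852201 -0.05887289  0.09431889] 0.026438150004941516 37.23428374589298
(0.449, -0.0585, 0.063) delta [-0.6  0.3 31.3] per8 [-0.07  0.04  3.91]
```

View pics/s5.png

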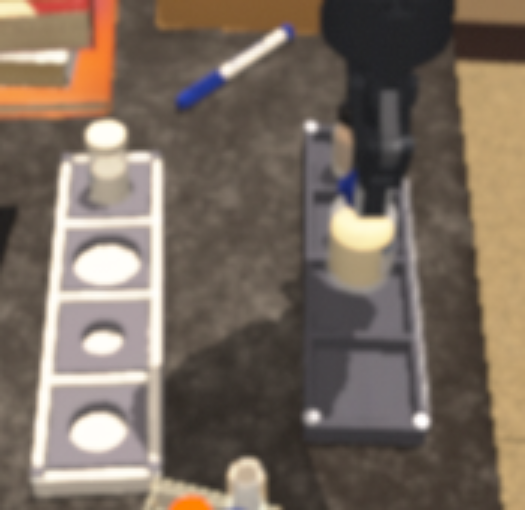

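The bottle hangs upright over the third bay from the right at (360,250), with the other two standing. Lowering to about .0617.

play_rows(deltas=[0,0,5,0,0,0,0,0,6,0,0,0,0,0,6,0,0,0,0,0,5,0,0,0,0,0,4,0,0,0,0,0,2,0,0,0,0,0,0,0,0,0,0,0,0,0,0,0])

```text
clock: 37.37
position: [0.449, -0.0587, 0.0686]
tool_rot: [-0.039, 0.999, -0.0, 0.0]
contact_force: [0.1, 0.0, -0.2]
finger_gap: 0.0267
grip_force: 37.2
```

play_rows(deltas=[0,0,2,0,0,0,0,0,1.5,0,0,0,0,0,1,0,0,0,0,0,0.7,0,0,0,0,0,0.5,0,0,0,0,0,0.4,0,0,0,0,0,0.3,0,0,0,0,0,0,0,0,0])

```text
clock: 38.03
position: [0.4489, -0.0587, 0.0621]
tool_rot: [-0.039, 0.999, -0.0, -0.0]
contact_force: [-0.1, 0.1, -0.5]
finger_gap: 0.0266
grip_force: 37.2
```

play_rows(deltas=[0,0,0.2,0,0,0,0,0,0.2,0,0,0,0,0,0.2,0,0,0,0,0,0.2,0,0,0,0,0,0,0,0,0,0,0,0,0,0,0,0,0,0,0,0,0,0,0,0,0,0,0])

```text
clock: 38.7
position: [0.4492, -0.0587, 0.0616]
tool_rot: [-0.04, 0.999, -0.0, 0.0]
contact_force: [-2.2, -0.1, 6.0]
finger_gap: 0.0264
grip_force: 38.3
```

Seated. Releasing and retreating.

play_rows(deltas=[0,0,0,0,0,0,0,0,0,0,0,0,0,0,0,0,0,0,0,0,0,0,0,0,0,0,0,0,0,0,0,0,0,0,0,0,0,0,-4,0,0,0,0,0,-8,0,0,0], fingers=48)

```text
clock: 39.37
position: [0.4483, -0.0589, 0.073]
tool_rot: [-0.039, 0.999, -0.0, -0.001]
contact_force: [-0.1, -0.4, 0.4]
finger_gap: 0.048
grip_force: 0.0
```

play_rows(deltas=[0,0,-14,0,0,0,0,0,-18,0,0,0,0,0,-18,0,0,0,0,0,-16,0,0,0,0,0,-10,0,0,0,0,0,-5,0,0,0,0,0,0,0,0,0,0,0,0,0,0,0])

```text
clock: 40.03
position: [0.4488, -0.0587, 0.1544]
tool_rot: [-0.039, 0.999, 0.0, 0.0]
contact_force: [-0.7, 0.2, -0.3]
finger_gap: 0.0481
grip_force: 0.0
```

```bash
python3 - <<'E'
from h import *
s=read_state();print(s['position'],s['finger_gap'],s['grip_force'])
go((.634,-.152,.155),(.634,-.152,.028))
E
```

```text
[ 0.44881516 -0.05868987  0.15437508] 0.048109826457991896 0.0
(0.634, -0.152, 0.155) delta [-177.3 -107.6   -0.6] per8 [-22.16 -13.45  -0.07]
(0.634, -0.152, 0.028) delta [ 1.00e-01 -0.00e+00  1.27e+02] per8 [ 1.000e-02 -0.000e+00  1.587e+01]
```

play_rows(deltas=[-8,-4.9,0,0,0,0,-16,-9.7,0,0,0,0,-22,-13.3,0,0,0,0,-24,-14.6,0,0,0,0,-24,-14.6,0,0,0,0,-24,-14.6,0,0,0,0,-22,-13.3,0,0,0,0,-18,-10.9,0,0,0,0])

```text
clock: 40.7
position: [0.6155, -0.1433, 0.1524]
tool_rot: [-0.039, 0.999, -0.0, -0.001]
contact_force: [0.9, 0.0, -0.5]
finger_gap: 0.048
grip_force: 0.0
```

play_rows(deltas=[-12,-7.3,0,0,0,0,-7,-4.4,4,0,0,0,0,0,10,0,0,0,0,0,18,0,0,0,0,0,20,0,0,0,0,0,16,0,0,0,0,0,10,0,0,0,0,0,5,0,0,0])

```text
clock: 41.37
position: [0.632, -0.1517, 0.0688]
tool_rot: [-0.039, 0.999, 0.0, -0.002]
contact_force: [-0.6, 0.4, -0.7]
finger_gap: 0.0479
grip_force: 0.0
```

```bash
python3 - <<'E'
from h import *
print(read_state()['position'])
go((.634,-.152,.028))
E
```

```text
[ 0.63198608 -0.15174543  0.06880902]
(0.634, -0.152, 0.028) delta [-2.1 -0.4 40.8] per8 [-0.27 -0.05  5.1 ]
```

play_rows(deltas=[0,0,6,0,0,0,0,0,9,0,0,0,0,0,10,0,0,0,0,0,9,0,0,0,0,0,6,0,0,0,0,0,3,0,0,0,0,0,0,0,0,0,0,0,0,0,0,0])

```text
clock: 42.03
position: [0.634, -0.1521, 0.0283]
tool_rot: [-0.039, 0.999, -0.0, -0.0]
contact_force: [0.3, 0.3, 0.3]
finger_gap: 0.0478
grip_force: 0.0
```

play_rows(deltas=[0,0,0,0,0,0,0,0,0,0,0,0,0,0,0,0,0,0,0,0,0,0,0,0,0,0,0,0,0,0,0,0,0,0,0,0,0,0,0,0,0,0,0,0,0,0,0,0], fingers=0, newtons=30)

```text
clock: 42.7
position: [0.6344, -0.1521, 0.029]
tool_rot: [-0.04, 0.999, -0.0, 0.001]
contact_force: [-0.0, 0.4, 6.0]
finger_gap: 0.0269
grip_force: 30.0
```

play_rows(deltas=[0,0,-3,0,0,0,0,0,-6,0,0,0,0,0,-14,0,0,0,0,0,-22,0,0,0,0,0,-26,0,0,0,0,0,-26,0,0,0,0,0,-18,0,0,0,0,0,-9,0,0,0])

```text
clock: 43.37
position: [0.6349, -0.1522, 0.1555]
tool_rot: [-0.04, 0.999, -0.0, 0.002]
contact_force: [0.3, -0.5, -0.1]
finger_gap: 0.0268
grip_force: 29.6
```

```bash
python3 - <<'E'
from h import *
s=read_state();print(s['position'],s['finger_gap'],s['grip_force'])
go((.4465,.0135,.153),(.4465,.0135,.03))
E
```

```text
[ 0.63488848 -0.15215807  0.1555498 ] 0.026762554237217864 29.579162914708377
(0.4465, 0.0135, 0.153) delta [174.7 180.    1.8] per8 [21.84 22.5   0.23]
(0.4465, 0.0135, 0.03) delta [4.00e-01 1.00e-01 1.23e+02] per8 [6.000e-02 1.000e-02 1.537e+01]
```

play_rows(deltas=[7,7.2,0,0,0,0,13,13.4,0,0,0,0,18,18.5,0,0,0,0,18,18.5,0,0,0,0,18,18.5,0,0,0,0,18,18.5,0,0,0,0,18,18.5,0,0,0,0,18,18.5,0,0,0,0])

```text
clock: 44.03
position: [0.4933, -0.0304, 0.1507]
tool_rot: [-0.039, 0.999, -0.0, -0.001]
contact_force: [-0.3, 0.7, -0.4]
finger_gap: 0.0272
grip_force: 29.6
```

play_rows(deltas=[18,18.5,0,0,0,0,16,16.5,0,0,0,0,9,9.3,0,0,0,0,3.7,4,4,0,0,0,0,0,12,0,0,0,0,0,18,0,0,0,0,0,16,0,0,0,0,0,8,0,0,0])

```text
clock: 44.7
position: [0.4438, 0.0129, 0.0917]
tool_rot: [-0.039, 0.999, -0.0, -0.002]
contact_force: [-0.4, -0.1, 0.4]
finger_gap: 0.0266
grip_force: 29.6
```

```bash
python3 - <<'E'
from h import *
s=read_state();print(s['position'],s['finger_gap'],s['grip_force'])
go((.4465,.0135,.0290))
E
```

```text
[0.44376835 0.01286614 0.09170031] 0.026574640164949065 29.595481001392727
(0.4465, 0.0135, 0.029) delta [-3.   0.5 62.7] per8 [-0.37  0.06  7.84]
```

play_rows(deltas=[-1,0,9,0,0,0,0,0,12,0,0,0,0,0,12,0,0,0,0,0,12,0,0,0,0,0,8,0,0,0,0,0,4,0,0,0,0,0,1,0,0,0,0,0,0,0,0,0])

```text
clock: 45.37
position: [0.4466, 0.0136, 0.0363]
tool_rot: [-0.039, 0.999, -0.0, -0.0]
contact_force: [0.8, 0.7, -0.9]
finger_gap: 0.0272
grip_force: 29.6
```

play_rows(deltas=[0,0,2,0,0,0,0,0,1.5,0,0,0,0,0,1.2,0,0,0,0,0,1,0,0,0,0,0,0.6,0,0,0,0,0,0.4,0,0,0,0,0,0.3,0,0,0,0,0,0,0,0,0])

```text
clock: 46.03
position: [0.4465, 0.0136, 0.0293]
tool_rot: [-0.039, 0.999, -0.0, -0.0]
contact_force: [1.1, 0.2, -0.3]
finger_gap: 0.0271
grip_force: 29.6
```

play_rows(deltas=[0,0,0.2,0,0,0,0,0,0.2,0,0,0,0,0,0.2,0,0,0,0,0,0.2,0,0,0,0,0,0,0,0,0,0,0,0,0,0,0,0,0,0,0,0,0,0,0,0,0,0,0])

```text
clock: 46.7
position: [0.4467, 0.0136, 0.0289]
tool_rot: [-0.04, 0.999, -0.0, 0.0]
contact_force: [-1.6, -0.7, 5.6]
finger_gap: 0.0268
grip_force: 30.2
```

play_rows(deltas=[0,0,0,0,0,0,0,0,0,0,0,0,0,0,0,0,0,0,0,0,0,0,0,0,0,0,0,0,0,0,0,0,0,0,0,0,0,0,-4,0,0,0,0,0,-8,0,0,0], fingers=46)

```text
clock: 47.37
position: [0.4459, 0.0133, 0.0402]
tool_rot: [-0.039, 0.999, -0.0, -0.001]
contact_force: [-0.6, 0.5, 0.5]
finger_gap: 0.046
grip_force: 0.0
```

play_rows(deltas=[0,0,-16,0,0,0,0,0,-24,0,0,0,0,0,-28,0,0,0,0,0,-28,0,0,0,0,0,-28,0,0,0,0,0,-28,0,0,0,0,0,-20,0,0,0,0,0,-10,0,0,0])

```text
clock: 48.03
position: [0.4476, 0.0138, 0.2263]
tool_rot: [-0.04, 0.999, 0.001, 0.002]
contact_force: [0.8, 0.3, 0.4]
finger_gap: 0.0457
grip_force: 0.0
```

play_rows(deltas=[-10,0,0,0,0,0,-15,0,0,0,0,0,-20,0,0,0,0,0,-20,0,0,0,0,0,-20,0,0,0,0,0,-10,0,0,0,0,0,0,0,0,0,0,0,0,0,0,0,0,0])

```text
clock: 48.7
position: [0.5407, 0.0209, 0.2211]
tool_rot: [-0.039, 0.999, -0.0, -0.001]
contact_force: [-0.1, 0.4, 0.1]
finger_gap: 0.0456
grip_force: 0.0
```

```bash
python3 - <<'E'
from h import *
import cv2
print(read_state()['position'])
a=eyes.read_camera('wrist')[:,:,::-1];b=eyes.read_camera('side')[150:320,195:370,::-1]
cv2.imwrite('pics/fin.png',np.hstack([cv2.resize(a,(480,360)),cv2.resize(b,(318,360))]))
E
```

```text
[0.54074767 0.02089312 0.22106423]
```

View pics/fin.png

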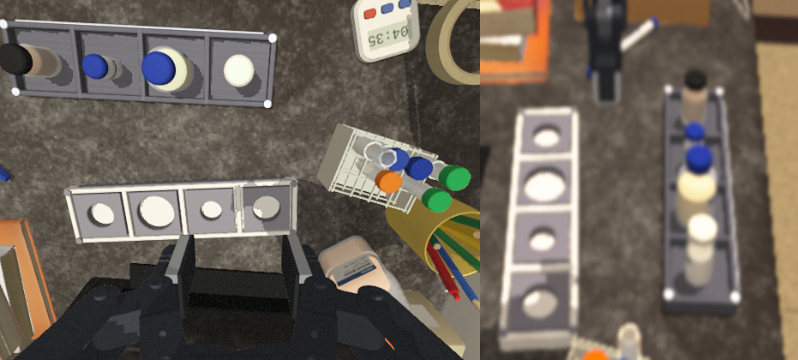

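All four vials stand upright, one per bay. From robot-left to robot-right the dark rack holds slim (239,70), bottle (160,68), small (96,66) and black-cap (15,58), which is the mirrored order, and the gripper is clear.

```bash
python3 -c "
from plant import order
print(order.job_done())"
```

```text
the job is handed in; nothing more can be done
None
```

The job is handed in at about 49 s of the 106 s: all four vials stand upright and free in the dark rack in mirrored order (slim, bottle, small, black-cap from the robot's left), after two missed first grasps that knocked nothing over.

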